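# Hold the shaker's holder plate over its screw holes

## Task

Lever open the shaker's hinged dust cover with the flat spatula (blade into the slot under the cover's edge, do not use the gripper itself on the cover) and swing it back past upright so that it stays open, then lay the spatula down on the bench clear of the shaker. Pick up the holder plate that has the three holes and hold it level and still about 15 mm above the shaker's deck, touching nothing but the gripper, with each of its holes centred over its threaded hole. Finish while still holding it there, ready for a colleague to start the screws; do not put it down or let go, and leave the blank plate and the other things on the bench alone.

Things in the scene. Friction and masses are not known exactly. Their poses are not given: they have to be found in the camera images.
- shaker: White bench shaker, fixed to the bench, 170 (x) x 130 (y) x 65 mm high with the cover shut. Origin: centre of its underside, on the bench; z up. Its aluminium deck is recessed: deck top at z = 52 mm, inside a rim 6 mm thick whose top is at z = 60 mm. The cover lies on the rim.
- cover (a joint): Hinge of the grey dust cover, a flat panel 170 x 130 x 5 mm (80 g) lying over the whole rim (underside at z = 60 mm when shut). Angle in rad: 0 shut, 1.57 upright, 1.9 at its stop, leaning back. It turns about the +y edge of the shaker, so its -y edge rises. The hinge is slightly stiff: about 1 N up at the free edge lifts it, and it stays at any angle.
- cover_hinge (a point): Middle of the cover's hinge line: shaker frame (0, 65, 60) mm. The line runs along the shaker's x axis; axes as the shaker's.
- pry_slot (a point): Middle of the mouth of the pry slot in the rim, on the shaker's -y side: shaker frame (0, -65, 56) mm. The slot is 44 mm wide (shaker x) and 8 mm high, from the deck (z = 52 mm) to the cover's underside (z = 60 mm), and leads straight in (+y) over the deck. Axes as the shaker's.
- spatula: Flat spatula lying on the bench, 200 mm long, about 80 g. Origin: on its underside, at the grip point near its centre of mass. x points along it to the blade's tip, z up. Wooden handle 16 mm wide (y) and 20 mm high, from x = -70 to +40 mm; steel blade 20 mm wide and 3 mm thick from x = 40 to 130 mm, its mid-plane 10 mm above the underside.
- blade_tip (a point): Middle of the blade's end: spatula frame (130, 0, 10) mm; axes as the spatula's.
- plate: Holder plate, aluminium, 200 g, lying on the bench: 110 (x) x 84 (y) x 6 mm; on top a centred gripping rib 16 mm wide (x), 50 long (y), z = 6 to 32 mm. Three 12 mm through holes in an L, none in the (+x, +y) corner. Origin: centre of the underside, z up. It belongs with its x and y along the shaker's and its origin over the shaker's; starts within 0.5 rad of that yaw. Swaps places with the blank.
- blank: Blank plate: same outline, rib and origin as the holder plate but without holes. To be left alone.
- hole0 (a point): Centre of plate hole 0 at the underside: plate frame (-42, -28) mm, z = 0. Belongs over thread0.
- thread0 (a point): Centre of threaded hole 0 (8 mm wide) at the deck's top: shaker frame (-42, -28) mm, z = 52 mm.
- hole1 (a point): Centre of plate hole 1 at the underside: plate frame (42, -28) mm, z = 0. Belongs over thread1.
- thread1 (a point): Centre of threaded hole 1 (8 mm wide) at the deck's top: shaker frame (42, -28) mm, z = 52 mm.
- hole2 (a point): Centre of plate hole 2 at the underside: plate frame (-42, 28) mm, z = 0. Belongs over thread2.
- thread2 (a point): Centre of threaded hole 2 (8 mm wide) at the deck's top: shaker frame (-42, 28) mm, z = 52 mm.
- dish: Bystander: steel screw dish, 70 mm across. Origin: centre of the underside.
- reagent: Bystander: amber bottle, 150 mm tall. Origin: centre of the underside.
- wash: Bystander: white bottle with blue cap, 170 mm tall. Origin: centre of the underside.
- driver: Bystander: screwdriver lying on the bench.
- beaker: Bystander: glass beaker, 80 mm tall. Origin: centre of the underside.
- rack: Bystander: blue tube rack, 100 x 180 x 50 mm with tubes to 109 mm high. Origin: centre of the underside.
- timer: Bystander: flat white timer, 70 x 90 x 30 mm. Origin: centre of the underside.
There are look-alikes about, which are no part of the job. There is more than one size of the shaker; the one meant has the size given above.

How it is judged:
By the outcome, as a careful person would: the job done as asked, in the order asked, and still so for the second after the job is handed in, while the arm keeps its last pose, push and grip.
It also fails if it takes over 64 s, if anything falls off the work surface, if the arm or the gripper's body presses on something with over 40 N, if the wrist force passes 120 N, or if a joint passes its speed limit or range.

## Robot

A 6-joint arm with a two-finger parallel gripper is mounted at the origin on the work surface. World frame = base frame: x ahead of the robot, y to its left, z up, the work surface at z = 0. Lengths are in m, angles in rad, forces in N, time in s.
With the tool pointing down it reaches from about 0.425 to 0.95 m from the base axis. Payload 3.5 kg.
Tool frame: the origin (TCP) lies midway between the tips of the shut fingers; the grasp point (between the pads) lies 19 mm behind it (ctrl.hold_point_z is the distance from the TCP to the grasp point, in m); z points along the fingers, y is the line along which they close (so a half turn about z gives the same grasp; the last joint's range is limited). The gripper opens to 85 mm and grips with 20 to 120 N. Pads are 22 mm wide; open, the fingers measure 114 mm over their backs; the gripper's body (76 mm by 85 mm) begins 54 mm behind the grasp point. The pads swing forward as they close: fully open they stand 13 mm farther back than shut.
Start: joints at [0.966, 0.286, 1.577, -0, 1.279, -0.15], TCP at [0.296, 0.606, 0.231] pointing down, gripper open.
Joint ranges: [-2.77, 2.77], [-0.9, 2.22], [0.21, 2.48], [-1.53, 4.67], [0.24, 2.81], [-2.84, 2.84]. Speed limits (rad/s): [2.79, 2.79, 3.14, 3.14, 3.14, 3.14].

## Interface

Orientations are given as a unit quaternion [x, y, z, w].
In Python, from plant import readout, cams, sign_off, ctrl gives the robot as it stands. The module is installed in compiled form; this text tells all that it offers.
- The arm moves only by the tool step_arm, never from a script. Its argument "increments" is a list of rows, each a list of 2 entries, a list of its own where there are three numbers: the shift along the world's x, y, z in mm, then the turn, a rotation vector about the world's x, y, z in rad. In form: [[[x, y, z], [rx, ry, rz]], ...]. A call has 1 to 8 rows; each row shifts and turns the commanded pose from where the row before left it; what a row does not reach is not made up. A row lasts 1/12 s, in which the tool goes at most 41.7 mm and 7.16 degrees, less where a joint would pass 70% of its speed; a pose out of reach is approached as far as the arm can. A call is refused whole if a number of a shift passes 41.7 or a number of a turn 0.125, either way. A call with a gripper value outside its range is refused whole. "fingers" is the opening, from -1 (shut) to 1 (fully open), set as the call begins (left out, the last holds). The fingers move at their own pace and stop on an object; "grip_force" is the grip in N (left out, the last holds). Time passes only in rows, so rows that do not move let the fingers close. It gives the time, the measured TCP pose, the force, the opening and the grip force at its end, in the units of the state.
- readout.get_state(): the state, without advancing time (a new reading comes with each control period).
- cams.read_camera(name): name is "side" or "top"; returns the picture (384x512x3 uint8, red, green, blue); there is no depth.
- cams.get_calibration(name): a dict with "fx", "fy", "cx", "cy" (pixels), "eye" and "rotation" of the camera in the world. Camera axes: x right, y up, looking along -z (the intrinsics and any distortion apply to the point x, -y, -z); pixel columns grow to the right and rows downward; lengths in m; the calibration is good to about 2 mm. A picture is of the moment at which its call begins. get_calibration takes no time and is no camera call.
- sign_off(): hands the job in; it is judged then, once.
The state is a dict: "time": time; "qpos": joint angles; "dq": joint speeds; "joint_efforts": joint torques, N m; "eef_pos": TCP position; "tcp_rot": TCP orientation; "contact_force": force on the tool from outside, world axes, zero at the start; "wrist_torque": the same for the moment, N m; "opening": opening from 0.0 (shut) to 1.0 (fully open); "finger_force": force on a finger pad.
Only numpy, scipy, OpenCV 4.12 (cv2) and the standard library are available. Lean on these libraries where they do the work, as an engineer would, in place of code of your own. Each camera call takes 0.05 s, during which the arm holds its last target. There are 200 camera calls.

## Working session

There is one attempt and no reset: what is moved stays moved. The work goes in short steps, Python scripts to look and compute and a tool call to move; the robot and the scene stay as the last step left them, time stands still between calls to the robot, and variables do not carry over. Pictures are saved under pics/ and viewed, at most 10 in all, crops included, and the job is handed in when it is done.

Besides the shell and the picture viewer there is one more tool, called in YAML: its name, and indented under it one key for each argument. step_arm: Moves the arm, as the interface text tells. Its arguments: {"type":"object","properties":{"increments":{"type":"array","items":{"type":"array"}},"fingers":{"type":"number"},"grip_force":{"type":"number"}},"required":["increments"]}

```bash
mkdir -p pics; python3 - <<'E'
from plant import readout,cams,ctrl
import cv2
for n in("top","side"):
    im=cams.read_camera(n); cv2.imwrite(f"pics/{n}0.png",im[...,::-1]); print(n,cams.get_calibration(n))
print(readout.get_state(),ctrl.hold_point_z)
E
```

```text
top {'fx': 366.65119982741726, 'fy': 366.65119982741726, 'cx': 251.27472468524985, 'cy': 184.15712189154388, 'eye': array([0.29138054, 0.00573644, 1.20849088]), 'rotation': array([-0.05806893,  0.06829368,  0.71242933, -0.69599455])}
side {'fx': 460.8996818616612, 'fy': 460.8996818616612, 'cx': 250.61965132304238, 'cy': 188.22683841753954, 'eye': array([-0.00951379, -0.9585506 ,  0.88565774]), 'rotation': array([ 0.43394251, -0.11171633, -0.21917625,  0.8667036 ])}
{'time': 0.1, 'qpos': array([ 9.65992653e-01,  2.87104396e-01,  1.57809316e+00,  7.08196443e-06,
        1.27863710e+00, -1.49990901e-01]), 'dq': array([ 0.00140242, -0.00182087, -0.00288112, -0.0005006 , -0.00033065,
       -0.00090982]), 'joint_efforts': array([ 1.07649208e-03, -4.07297623e+01, -2.93698990e+01, -1.19663619e-04,
        3.39947772e-03,  2.83253246e-05]), 'eef_pos': array([0.29612812, 0.60587477, 0.23003344]), 'tcp_rot': array([ 2.25452301e-01,  9.74253562e-01, -1.04086435e-03, -4.16242860e-04]), 'contact_force': array([-0.87671338, -0.83915507,  0.27850159]), 'wrist_torque': array([ 0.00761982,  0.01376008, -0.01505207]), 'finger_force': 0.0, 'opening': 0.9993348037116268} 0.0187
```

View pics/top0.png

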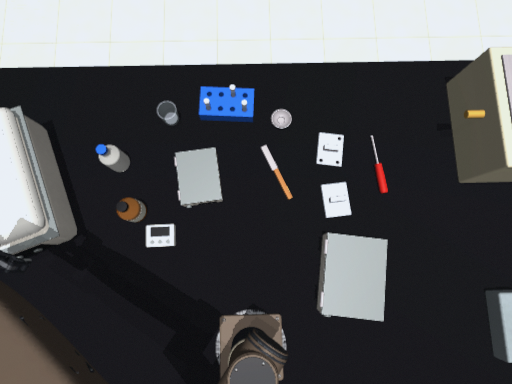

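View pics/side0.png

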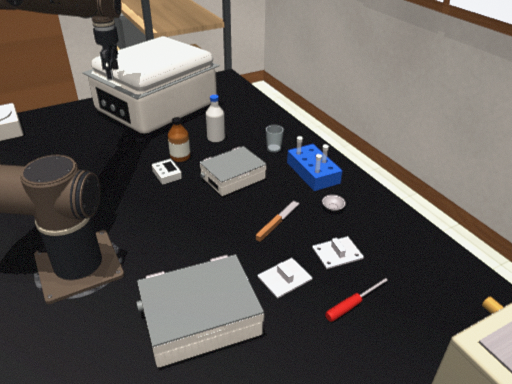

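```bash
python3 - <<'E'
import cv2,numpy as np
t=cv2.imread("pics/top0.png");s=cv2.imread("pics/side0.png")
a=cv2.resize(t[135:220,165:360],None,fx=4,fy=4,interpolation=cv2.INTER_CUBIC)
b=cv2.resize(s[140:245,195:365],(780,260*0+ 255*780//780),interpolation=cv2.INTER_CUBIC) if 0 else cv2.resize(s[140:200,195:275],None,fx=4,fy=4,interpolation=cv2.INTER_CUBIC)
c=cv2.resize(s[195:255,250:368],None,fx=3.9,fy=4,interpolation=cv2.INTER_CUBIC)
r=np.zeros((240,780,3),np.uint8);r[:,:320]=b;r[:,320:780]=c[:,:460]
cv2.imwrite("pics/crop1.png",np.vstack([a,r]))
E
```

```text
(no output)
```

View pics/crop1.png

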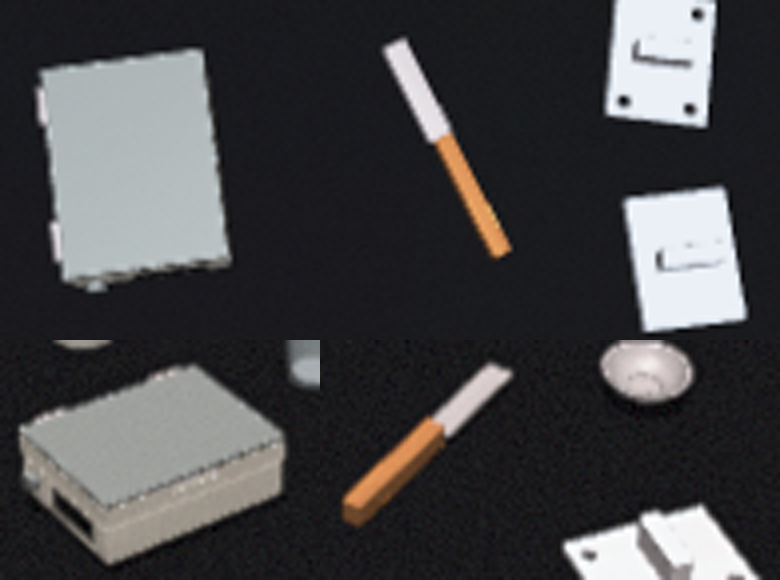

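The two shakers are at top (198,177), about 45x55 px, which is ≈ 0.14 x 0.17 m, and at (353,277), about 65x85 px, which is ≈ 0.20 x 0.27 m. The small one fits 170x130. Its hinge knuckles are on the left (world +y), so the slot faces world -y.

The two plates are at (330,149), with three holes and the empty corner up-left (+x,+y), and at (336,199), which is blank. The first is the holder. The spatula runs from its tip at (265,147) to its tail at (290,197).

Next I fit the poses in both views.

```bash
cat > h.py <<'E'
import cv2,numpy as np
from scipy.spatial.transform import Rotation as R
from scipy.optimize import minimize
from plant import cams,readout
CAL={n:cams.get_calibration(n) for n in("top","side")}
def proj(n,P):
    c=CAL[n];p=(np.atleast_2d(P)-c["eye"])@R.from_quat(c["rotation"]).as_matrix()
    return np.c_[c["cx"]+c["fx"]*p[:,0]/-p[:,2],c["cy"]-c["fy"]*p[:,1]/-p[:,2]]
def box(x0,x1,y0,y1,z0,z1): return np.array([[x,y,z] for x in(x0,x1) for y in(y0,y1) for z in(z0,z1)])/1000.
def place(B,x,y,yaw): return B@R.from_euler('z',yaw).as_matrix().T+[x,y,0]
S=8
def render(n,polys,roi):
    x0,y0,x1,y1=roi;m=np.zeros(((y1-y0)*S,(x1-x0)*S),np.uint8)
    for P in polys:
        h=cv2.convexHull(((proj(n,P)-[x0,y0]+.5)*S).astype(np.float32))
        cv2.fillConvexPoly(m,np.round(h).astype(np.int32),255)
    return cv2.resize(m,(x1-x0,y1-y0),interpolation=cv2.INTER_AREA)/255.
def fit(parts,p0,ims,thr,lo=0.0,names=("top","side"),pad=6,step=(.006,.006,.06)):
    obs={}
    for n in names:
        pts=np.vstack([proj(n,place(B,*p0)) for B in parts])
        x0,y0=np.floor(pts.min(0)-pad).astype(int);x1,y1=np.ceil(pts.max(0)+pad).astype(int)
        g=ims[n][y0:y1,x0:x1].max(2).astype(float)
        obs[n]=((x0,y0,x1,y1),np.clip((g-lo)/(thr-lo),0,1))
    f=lambda p:sum(np.abs(render(n,[place(B,*p) for B in parts],r)-m).sum() for n,(r,m) in obs.items())
    best=None
    for d in(-.08,0,.08):
        q=np.array(p0)+[0,0,d];sim=np.vstack([q]+[q+np.eye(3)[i]*step[i] for i in range(3)])
        r=minimize(f,q,method="Nelder-Mead",options=dict(initial_simplex=sim,xatol=1e-4,fatol=.02))
        if best is None or r.fun<best.fun:best=r
    return best.x,best.fun
SH=[box(-85,85,-65,65,0,65)]
PL=[box(-55,55,-42,42,0,6),box(-8,8,-25,25,6,32)]
SP=[box(-70,40,-8,8,0,20),box(40,130,-10,10,8.5,11.5)]
def ray(n,u,v,z):
    c=CAL[n];d=R.from_quat(c["rotation"]).apply([(u-c["cx"])/c["fx"],-(v-c["cy"])/c["fy"],-1])
    return c["eye"]+d*(z-c["eye"][2])/d[2]
E
python3 - <<'E'
from h import *
ims={n:cv2.imread(f"pics/{n}0.png") for n in CAL}
for nm,B,c,yaw,z,thr in(("sh",SH,(198,177),.1,.065,110),("pl",PL,(330,149),-.05,.006,150),("sp",SP,(278,173),.46,.01,130)):
    p=ray("top",*c,z);off=.03*np.array([np.cos(yaw),np.sin(yaw)]) if nm=="sp" else 0
    p0=[*(p[:2]-off),yaw]
    for names in(("top",),("side",),("top","side")):
        x,f=fit(B,p0,ims,thr,20,names);print(nm,names,np.round(x,4),round(f,1))
E
```

```text
sh ('top',) [0.5329 0.1579 0.1197] 282.6
sh ('side',) [0.5351 0.1641 0.119 ] 342.3
sh ('top', 'side') [0.5331 0.1594 0.118 ] 691.7
pl ('top',) [ 0.626  -0.2853 -0.1407] 118.0
pl ('side',) [ 0.627  -0.2837 -0.141 ] 190.8
pl ('top', 'side') [ 0.6269 -0.2841 -0.1494] 309.2
sp ('top',) [ 0.5227 -0.1115  0.4395] 266.7
sp ('side',) [ 0.5243 -0.1088  0.434 ] 214.2
sp ('top', 'side') [ 0.5239 -0.1105  0.4335] 497.3
```

step_arm:
  increments:
    - [[11.4, -35.8, 0], [0, 0, -0.112]]
    - [[11.4, -35.8, 0], [0, 0, -0.112]]
    - [[11.4, -35.8, 0], [0, 0, -0.112]]
    - [[11.4, -35.8, 0], [0, 0, -0.112]]
    - [[11.4, -35.8, 0], [0, 0, -0.112]]
    - [[11.4, -35.8, 0], [0, 0, -0.112]]
    - [[11.4, -35.8, 0], [0, 0, -0.112]]
    - [[11.4, -35.8, 0], [0, 0, -0.112]]
  fingers: 1

```text
time: 0.77
eef_pos: [0.3875, 0.3182, 0.2308]
tcp_rot: [0.627, 0.779, -0.0, -0.0]
contact_force: [0.6, -1.2, 0.1]
opening: 1.002
finger_force: 0.0
```

step_arm:
  increments:
    - [[11.4, -35.8, 0], [0, 0, -0.112]]
    - [[11.4, -35.8, 0], [0, 0, -0.112]]
    - [[11.4, -35.8, 0], [0, 0, -0.112]]
    - [[11.4, -35.8, 0], [0, 0, -0.112]]
    - [[11.4, -35.8, 0], [0, 0, -0.112]]
    - [[11.4, -35.8, 0], [0, 0, -0.112]]
    - [[11.4, -35.8, 0], [0, 0, -0.112]]
    - [[11.4, -35.8, 0], [0, 0, -0.112]]

```text
time: 1.43
eef_pos: [0.4787, 0.0318, 0.231]
tcp_rot: [0.903, 0.43, -0.0, -0.0]
contact_force: [0.1, 0.0, -0.1]
opening: 1.003
finger_force: 0.0
```

step_arm:
  increments:
    - [[11.4, -35.8, -20], [0, 0, -0.112]]
    - [[11.4, -35.8, -30], [0, 0, -0.112]]
    - [[11.4, -35.8, -30], [0, 0, -0.112]]
    - [[11.4, -35.8, -30], [0, 0, -0.112]]
    - [[0, 0, 0], [0, 0, 0]]
    - [[0, 0, 0], [0, 0, 0]]

```text
time: 1.93
eef_pos: [0.5182, -0.0954, 0.1309]
tcp_rot: [0.975, 0.22, -0.002, -0.002]
contact_force: [-0.0, -0.0, 0.0]
opening: 1.004
finger_force: 0.0
```

step_arm:
  increments:
    - [[3, -7.5, -10], [0, 0, -0.008]]
    - [[3, -7.5, -20], [0, 0, 0]]
    - [[0, 0, -25], [0, 0, 0]]
    - [[0, 0, -25], [0, 0, 0]]
    - [[0, 0, -20], [0, 0, 0]]
    - [[0, 0, -15], [0, 0, 0]]
    - [[0, 0, -11], [0, 0, 0]]
    - [[0, 0, 0], [0, 0, 0]]

```text
time: 2.6
eef_pos: [0.5245, -0.1083, 0.0061]
tcp_rot: [0.976, 0.218, -0.001, -0.001]
contact_force: [-0.2, 1.1, 0.8]
opening: 1.002
finger_force: 0.0
```

```bash
python3 - <<'E'
from h import *
a=cams.read_camera("top")[...,::-1];b=cams.read_camera("side")[...,::-1]
cv2.imwrite("pics/v1.png",np.hstack([cv2.resize(a[100:220,220:345],None,fx=3,fy=3),cv2.resize(b[150:270,220:345],None,fx=3,fy=3)]))
E
```

```text
(no output)
```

View pics/v1.png

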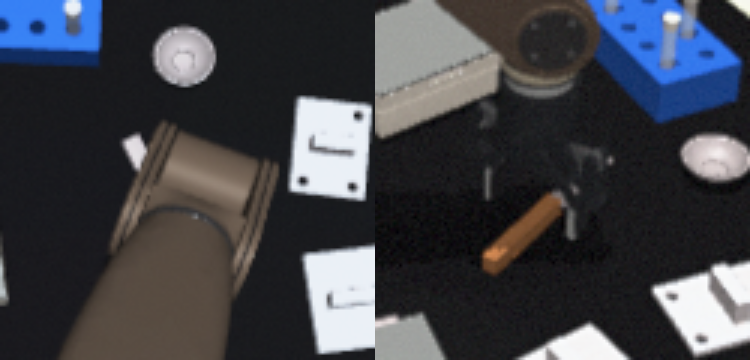

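The fingers straddle the handle at crop (531,220), about 60% along it, as intended. Closing now.

step_arm:
  increments:
    - [[0, 0, -2], [0, 0, 0]]
    - [[0, 0, 0], [0, 0, 0]]
    - [[0, 0, 0], [0, 0, 0]]
    - [[0, 0, 0], [0, 0, 0]]
    - [[0, 0, 0], [0, 0, 0]]
    - [[0, 0, 0], [0, 0, 0]]
    - [[0, 0, 0], [0, 0, 0]]
    - [[0, 0, 0], [0, 0, 0]]
  fingers: -1
  grip_force: 90

```text
time: 3.37
eef_pos: [0.5262, -0.1098, 0.0064]
tcp_rot: [0.976, 0.218, 0.0, 0.0]
contact_force: [-0.7, 0.5, 4.6]
opening: 0.157
finger_force: 90.2
```

step_arm:
  increments:
    - [[0, 0, 0], [0, 0, 0]]
    - [[0, 0, 10], [0, 0, 0]]
    - [[0, 0, 20], [0, 0, 0]]
    - [[0, 0, 20], [0, 0, 0]]
    - [[0, 0, 20], [0, 0, 0]]
    - [[0, 0, 0], [0, 0, 0]]

```text
time: 3.87
eef_pos: [0.5282, -0.1105, 0.08]
tcp_rot: [0.976, 0.218, 0.003, 0.002]
contact_force: [0.5, 0.6, -0.1]
opening: 0.16
finger_force: 89.6
```

step_arm:
  increments:
    - [[4, 6, 0], [0, 0, 0.113]]
    - [[4, 6, 0], [0, 0, 0.113]]
    - [[4, 6, 0], [0, 0, 0.113]]
    - [[4, 6, 0], [0, 0, 0.113]]
    - [[4, 6, 0], [0, 0, 0.113]]
    - [[4, 6, 0], [0, 0, 0.113]]
    - [[4, 6, 0], [0, 0, 0.113]]
    - [[4, 6, 0], [0, 0, 0.113]]

```text
time: 4.53
eef_pos: [0.5569, -0.0609, 0.0743]
tcp_rot: [0.781, 0.624, -0.001, -0.001]
contact_force: [0.3, 0.2, -0.9]
opening: 0.158
finger_force: 89.6
```

step_arm:
  increments:
    - [[0, 3, -5], [0, 0, 0.115]]
    - [[0, 0, -7], [0, 0, 0.115]]
    - [[0, 0, -8], [0, 0, 0.115]]
    - [[0, 0, -5], [0, 0, 0]]
    - [[0, 0, -2], [0, 0, 0]]
    - [[0, 0, 0], [0, 0, 0]]
    - [[0, 0, 0], [0, 0, 0]]

```text
time: 5.12
eef_pos: [0.5575, -0.0585, 0.0485]
tcp_rot: [0.665, 0.747, -0.0, -0.0]
contact_force: [0.3, 0.4, -0.5]
opening: 0.159
finger_force: 89.6
```

```bash
python3 - <<'E'
from h import *
s=readout.get_state();print(s["eef_pos"],R.from_quat(s["tcp_rot"]).as_matrix().round(4),s["qpos"].round(2))
a=cams.read_camera("top")[...,::-1];b=cams.read_camera("side")[...,::-1]
cv2.imwrite("pics/top2.png",a);cv2.imwrite("pics/side2.png",b)
p=s["eef_pos"]; Rm=R.from_quat(s["tcp_rot"]).as_matrix()
# predicted spatula: x = tool x dir or -; origin at tcp
X=-Rm[:,0] if Rm[1,0]<0 else Rm[:,0]
print("X",X)
for n in CAL: print(n,proj(n,[p+X*.13+[0,0,.0036],p+X*.04+[0,0,.0036],p-X*.07+[0,0,.0036]]).round(1))
M=np.array([.534,.159,0]);c,s_=np.cos(.118),np.sin(.118)
for n in CAL: print(n,proj(n,[M+[c*x-s_*y,s_*x+c*y,z] for x,y,z in((-.022,-.065,.06),(.022,-.065,.06),(.022,-.065,.052),(-.022,-.065,.052))]).round(1))
cv2.imwrite("pics/v2.png",np.hstack([cv2.resize(a[120:220,170:295],None,fx=3.1,fy=3.1,interpolation=2),cv2.resize(b[140:240,195:320],None,fx=3.1,fy=3.1,interpolation=2)]))
E
```

```text
[ 0.55751561 -0.05854699  0.04851207] [[-1.150e-01  9.934e-01 -5.000e-04]
 [ 9.934e-01  1.150e-01  2.000e-04]
 [ 2.000e-04 -4.000e-04 -1.000e+00]] [-0.29  0.26  1.98  0.    0.9  -0.4 ]
X [-1.14950588e-01  9.93371188e-01  2.11047846e-04]
top [[224.8 171.8]
 [252.5 168.1]
 [286.1 163.6]]
side [[247.9 178.2]
 [265.1 192.6]
 [288.3 212. ]]
top [[218.1 178.4]
 [216.4 165.1]
 [216.6 165.7]
 [218.3 178.9]]
side [[238.3 174.7]
 [249.8 170.1]
 [249.8 172.2]
 [238.3 176.8]]
```

View pics/v2.png

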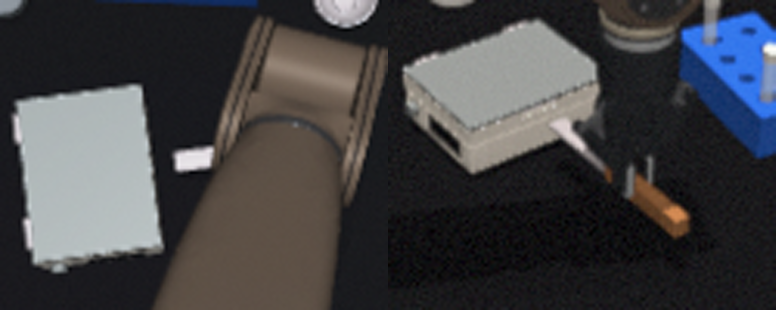

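The tip is at top (226.5,171.9), in line with the slot mouth at (217.3,172) and about 28 mm short of it. I raise 4 mm to the slot height and feed the blade in gently.

step_arm:
  increments:
    - [[0, 0, 4], [0, 0, 0]]
    - [[0, 0, 0], [0, 0, 0]]
    - [[-1.1, 10, 0], [0, 0, 0.002]]
    - [[-1.1, 10, 0], [0, 0, 0]]
    - [[0, 0, 0], [0, 0, 0]]
    - [[0, 0, 0], [0, 0, 0]]

```text
time: 5.72
eef_pos: [0.5552, -0.0375, 0.0526]
tcp_rot: [0.663, 0.748, -0.0, -0.0]
contact_force: [-0.1, -0.4, -0.4]
opening: 0.16
finger_force: 89.6
```

step_arm:
  increments:
    - [[-0.6, 5, 0], [0, 0, 0]]
    - [[-0.6, 5, 0], [0, 0, 0]]
    - [[-0.6, 5, 0], [0, 0, 0]]
    - [[0, 0, 0], [0, 0, 0]]
    - [[0, 0, 0], [0, 0, 0]]

```text
time: 6.13
eef_pos: [0.5536, -0.0232, 0.0527]
tcp_rot: [0.664, 0.748, -0.0, -0.0]
contact_force: [-0.4, -0.1, -0.1]
opening: 0.158
finger_force: 89.6
```

step_arm:
  increments:
    - [[-0.6, 5, 0], [0, 0, 0]]
    - [[-0.6, 5, 0], [0, 0, 0]]
    - [[0, 0, 0], [0, 0, 0]]
    - [[0, 0, 0], [0, 0, 0]]

```text
time: 6.47
eef_pos: [0.5524, -0.0132, 0.0527]
tcp_rot: [0.664, 0.748, -0.0, -0.0]
contact_force: [0.7, -0.6, -0.1]
opening: 0.152
finger_force: 89.6
```

step_arm:
  increments:
    - [[-0.6, 6, 0], [0, 0, 0]]
    - [[-0.6, 6, 0], [0, 0, 0]]
    - [[-0.6, 6, 0], [0, 0, 0]]
    - [[0, 0, 0], [0, 0, 0]]
    - [[0, 0, 0], [0, 0, 0]]

```text
time: 6.88
eef_pos: [0.5506, 0.005, 0.0527]
tcp_rot: [0.663, 0.748, -0.0, -0.0]
contact_force: [-0.0, -1.4, -0.3]
opening: 0.157
finger_force: 89.6
```

```bash
python3 - <<'E'
from h import *
s=readout.get_state();print(s["eef_pos"])
a=cams.read_camera("top")[...,::-1];b=cams.read_camera("side")[...,::-1]
cv2.imwrite("pics/v3.png",np.hstack([cv2.resize(a[120:220,170:295],None,fx=3.1,fy=3.1,interpolation=2),cv2.resize(b[140:240,195:320],None,fx=3.1,fy=3.1,interpolation=2)]))
E
```

```text
[0.55056304 0.00496719 0.05270756]
```

View pics/v3.png

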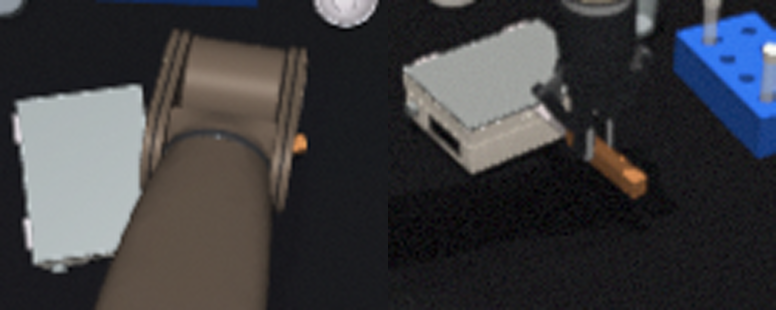

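The blade is in the slot about 35 mm with no contact force. Now I lift along the arc, with the tip at a radius of about 95 mm.

step_arm:
  increments:
    - [[0, 0, 2], [0, 0, 0]]
    - [[-0.1, 0.7, 11.4], [0, 0, 0]]
    - [[-0.2, 2, 11.2], [0, 0, 0]]
    - [[-0.4, 3.4, 10.9], [0, 0, 0]]
    - [[0, 0, 0], [0, 0, 0]]

```text
time: 7.4
eef_pos: [0.552, 0.0107, 0.0919]
tcp_rot: [0.664, 0.748, 0.002, 0.002]
contact_force: [0.3, -0.0, -0.7]
opening: 0.156
finger_force: 89.5
```

step_arm:
  increments:
    - [[-0.5, 4.6, 10.4], [0, 0, 0]]
    - [[-0.7, 5.9, 9.8], [0, 0, 0]]
    - [[-0.8, 7, 9], [0, 0, 0]]
    - [[-0.9, 7.9, 8.1], [0, 0, 0]]
    - [[-1, 8.8, 7.1], [0, 0, 0]]
    - [[0, 0, 0], [0, 0, 0]]

```text
time: 7.9
eef_pos: [0.5469, 0.0466, 0.1349]
tcp_rot: [0.663, 0.748, 0.001, 0.001]
contact_force: [0.9, 0.3, -1.0]
opening: 0.156
finger_force: 89.5
```

```bash
python3 - <<'E'
from h import *
s=readout.get_state();print(s["eef_pos"],s["qpos"].round(2))
a=cams.read_camera("top")[...,::-1];b=cams.read_camera("side")[...,::-1]
cv2.imwrite("pics/v4.png",np.hstack([cv2.resize(a[120:220,170:295],None,fx=3.1,fy=3.1,interpolation=2),cv2.resize(b[100:220,180:330],None,fx=2.583,fy=2.583,interpolation=2)]))
E
```

```text
[0.54691507 0.04657175 0.13487036] [-0.1   0.11  1.97  0.    1.06 -0.22]
```

View pics/v4.png

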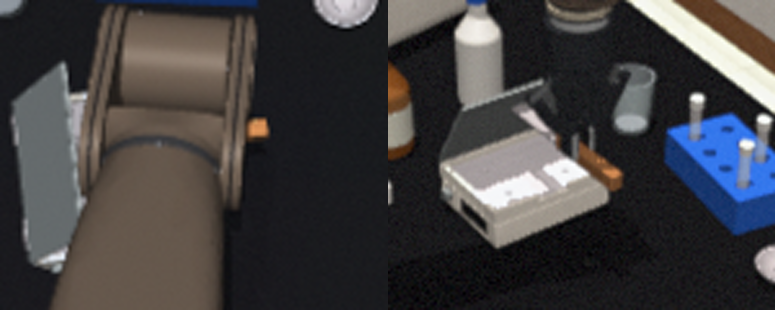

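The cover is up about 55° on the blade's tip, at side crop (530,115), and the deck shows below it. Continuing past upright.

step_arm:
  increments:
    - [[-1.1, 9.6, 6], [0, 0, 0]]
    - [[-1.2, 10.2, 4.8], [0, 0, 0]]
    - [[-1.3, 10.7, 3.5], [0, 0, 0]]
    - [[-1.3, 11.1, 2.2], [0, 0, 0]]
    - [[-1.3, 11.3, 0.8], [0, 0, 0]]
    - [[0, 0, 0], [0, 0, 0]]

```text
time: 8.5
eef_pos: [0.5396, 0.1001, 0.1503]
tcp_rot: [0.663, 0.749, 0.001, -0.0]
contact_force: [0.9, -0.5, -0.1]
opening: 0.161
finger_force: 89.5
```

step_arm:
  increments:
    - [[-1.3, 11.3, 0], [0, 0, 0]]
    - [[-1.3, 11.1, 0], [0, 0, 0]]
    - [[-0.6, 5, 0], [0, 0, 0]]
    - [[0, 0, 0], [0, 0, 0]]
    - [[0, 0, 0], [0, 0, 0]]

```text
time: 8.92
eef_pos: [0.5365, 0.1256, 0.1498]
tcp_rot: [0.664, 0.748, -0.0, -0.0]
contact_force: [0.3, -0.1, -0.3]
opening: 0.157
finger_force: 89.5
```

```bash
python3 - <<'E'
from h import *
s=readout.get_state();print(s["eef_pos"],s["qpos"].round(2),s["contact_force"])
a=cams.read_camera("top")[...,::-1];b=cams.read_camera("side")[...,::-1]
cv2.imwrite("pics/v5.png",np.hstack([cv2.resize(a[120:220,150:275],None,fx=3.1,fy=3.1,interpolation=2),cv2.resize(b[100:220,180:330],None,fx=2.583,fy=2.583,interpolation=2)]))
E
```

```text
[0.53654062 0.12555331 0.14980709] [ 0.05  0.1   1.95  0.    1.09 -0.07] [ 0.27541483 -0.14449252 -0.31129925]
```

View pics/v5.png

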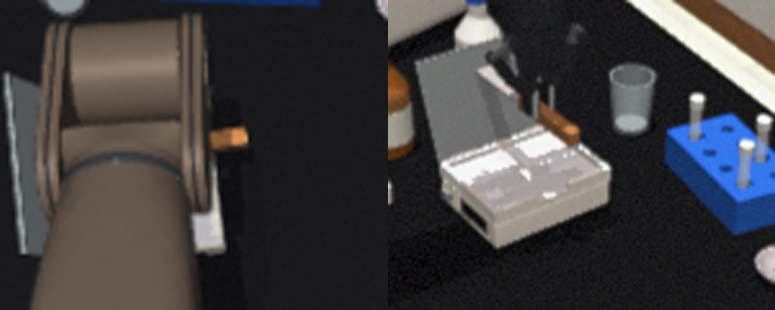

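The cover leans back past upright at about 1.84 rad: it is behind the hinge at top crop (10-40,75-250), and the tip is at y ≈ 0.25 against the hinge at 0.224. Retracting now and laying the spatula down in the open area.

step_arm:
  increments:
    - [[1.7, -15, 0], [0, 0, 0]]
    - [[1.7, -29, 0], [0, 0, 0]]
    - [[1.7, -33, 0], [0, 0, 0]]
    - [[1.7, -33, 0], [0, 0, 0]]
    - [[1.7, -33, 0], [0, 0, 0]]
    - [[1.7, -33, 0], [0, 0, 0]]
    - [[1.7, -33, 0], [0, 0, 0]]
    - [[1.7, -26, 0], [0, 0, 0]]

```text
time: 9.68
eef_pos: [0.5501, -0.1128, 0.1501]
tcp_rot: [0.665, 0.747, -0.0, 0.0]
contact_force: [0.2, 0.4, -0.1]
opening: 0.156
finger_force: 89.5
```

step_arm:
  increments:
    - [[0, 0, -15], [0, 0, 0]]
    - [[0, 0, -25], [0, 0, 0]]
    - [[0, 0, -25], [0, 0, 0]]
    - [[0, 0, -25], [0, 0, 0]]
    - [[0, 0, -25], [0, 0, 0]]
    - [[0, 0, -10], [0, 0, 0]]
    - [[0, 0, 0], [0, 0, 0]]

```text
time: 10.27
eef_pos: [0.5479, -0.1094, 0.0219]
tcp_rot: [0.664, 0.748, -0.001, -0.003]
contact_force: [-0.5, 0.2, -0.8]
opening: 0.157
finger_force: 89.5
```

step_arm:
  increments:
    - [[0, 0, -7], [0, 0, 0]]
    - [[0, 0, -5], [0, 0, 0]]
    - [[0, 0, 0], [0, 0, 0]]
    - [[0, 0, 0], [0, 0, 0]]

```text
time: 10.6
eef_pos: [0.5509, -0.1101, 0.0138]
tcp_rot: [0.664, 0.748, 0.0, 0.001]
contact_force: [-0.6, -0.4, -1.0]
opening: 0.156
finger_force: 89.5
```

step_arm:
  increments:
    - [[0, 0, -4], [0, 0, 0]]
    - [[0, 0, -2], [0, 0, 0]]
    - [[0, 0, 0], [0, 0, 0]]
    - [[0, 0, 0], [0, 0, 0]]

```text
time: 10.93
eef_pos: [0.5502, -0.1099, 0.0069]
tcp_rot: [0.664, 0.748, -0.0, -0.0]
contact_force: [-0.4, -0.6, -0.6]
opening: 0.158
finger_force: 89.5
```

step_arm:
  increments:
    - [[0, 0, 0], [0, 0, 0]]
    - [[0, 0, 0], [0, 0, 0]]
    - [[0, 0, 0], [0, 0, 0]]
    - [[0, 0, 0], [0, 0, 0]]
    - [[0, 0, 0], [0, 0, 0]]
    - [[0, 0, 0], [0, 0, 0]]
    - [[0, 0, 0], [0, 0, 0]]
    - [[0, 0, 0], [0, 0, 0]]
  fingers: 1

```text
time: 11.6
eef_pos: [0.5503, -0.1099, 0.007]
tcp_rot: [0.664, 0.748, 0.0, 0.0]
contact_force: [0.1, 0.9, -0.6]
opening: 1.003
finger_force: 0.0
```

step_arm:
  increments:
    - [[0, 0, 5], [0, 0, 0]]
    - [[0, 0, 15], [0, 0, 0]]
    - [[0, 0, 30], [0, 0, 0]]
    - [[0, 0, 40], [0, 0, 0]]
    - [[0, 0, 40], [0, 0, 0]]
    - [[0, -10, 20], [0, 0, 0]]
    - [[0, -25, 0], [0, 0, 0]]
    - [[0, -35, 0], [0, 0, 0]]

```text
time: 12.27
eef_pos: [0.5517, -0.1794, 0.1605]
tcp_rot: [0.662, 0.749, 0.001, 0.003]
contact_force: [0.1, 0.5, -0.3]
opening: 1.004
finger_force: 0.0
```

step_arm:
  increments:
    - [[-10, -40, 0], [0, 0, 0]]
    - [[-30, -28, 0], [0, 0, 0]]
    - [[-30, -20, 0], [0, 0, 0]]
    - [[-20, 0, 0], [0, 0, 0]]
    - [[0, 0, 0], [0, 0, 0]]

```text
time: 12.68
eef_pos: [0.4572, -0.2687, 0.1566]
tcp_rot: [0.665, 0.747, -0.0, -0.001]
contact_force: [-1.3, 0.3, -1.0]
opening: 1.0
finger_force: 0.0
```

```bash
python3 - <<'E'
from h import *
s=readout.get_state();print(s["eef_pos"],s["opening"])
ims={n:cams.read_camera(n) for n in CAL}
for n in ims: cv2.imwrite(f"pics/{n}6.png",ims[n][...,::-1])
a=ims["top"][...,::-1];b=ims["side"][...,::-1]
cv2.imwrite("pics/v6.png",np.hstack([cv2.resize(a[110:230,150:350],None,fx=2,fy=2),cv2.resize(b[110:230,180:380],None,fx=2,fy=2)]))
for names in(("top",),("side",)):
    print(fit(PL,[.626,-.285,-.14],ims,150,40,names))
    print(fit(SP,[.55,-.11,1.69],ims,130,40,names))
E
```

```text
[ 0.45716308 -0.26872068  0.15663665] 0.9999453883408446
(array([ 0.62676584, -0.28358631, -0.14907749]), np.float64(112.03868092691621))
(array([ 0.55153213, -0.11250725,  1.69079252]), np.float64(39.91960784313726))
(array([ 0.62670108, -0.28376978, -0.14413287]), np.float64(71.90588235294118))
(array([ 0.55188687, -0.11159383,  1.6890197 ]), np.float64(215.84967320261438))
```

View pics/v6.png

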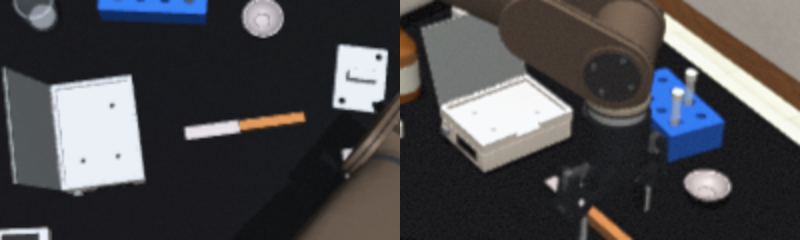

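The deck is clear and the cover stays open. The threads are at top ≈ (206.5,162.5), (209,188) and (191.5,190). The spatula lies free at about top (275,172). Next I refine the thread and hole positions at subpixel level.

```bash
cat >> h.py <<'E'
from scipy.optimize import least_squares
TH=np.array([[-42,-28],[42,-28],[-42,28]])/1000.
def spot(im,uv,r=4):
    g=cv2.resize(im.max(2)[int(uv[1])-8:int(uv[1])+9,int(uv[0])-8:int(uv[0])+9].astype(np.float32),None,fx=1,fy=1)
    o=np.array([int(uv[0])-8,int(uv[1])-8]);c=np.array(uv,float)-o
    yy,xx=np.mgrid[:17,:17]
    for _ in range(12):
        d=np.hypot(xx-c[0],yy-c[1]);bg=np.median(g[(d<r+1.5)&(d>r-.8)]);w=np.clip(bg-g-.15*bg,0,None)*(d<r)
        if w.sum()<1:return None
        c=np.array([(w*xx).sum(),(w*yy).sum()])/w.sum()
    return c+o
def holes_pose(ims,p0,z,names=("top","side"),use=(0,1,2),r=3.2,verb=True):
    ob=[]
    for n in names:
        for i in use:
            uv=proj(n,place(np.c_[TH,np.full(3,z)],*p0))[i];s=spot(ims[n],uv,r)
            if verb:print(n,i,uv.round(1),None if s is None else s.round(2))
            if s is not None and np.hypot(*(s-uv))<4:ob.append((n,i,s))
    f=lambda p:np.concatenate([proj(n,place(np.c_[TH,np.full(3,z)],*p))[i]-s for n,i,s in ob])
    r_=least_squares(f,p0,x_scale=[.01,.01,.1]);return r_.x,f(r_.x)
E
python3 - <<'E'
from h import *
ims={n:cv2.imread(f"pics/{n}6.png") for n in CAL};im0={n:cv2.imread(f"pics/{n}0.png") for n in CAL}
for nm in(("top",),("side",),("top","side")):
    x,f=holes_pose(ims,[.533,.159,.118],.052,nm,verb=len(nm)==1);print("SH",nm,x.round(4),f.round(2))
for nm in(("top",),("side",),("top","side")):
    x,f=holes_pose(im0,[.6267,-.2837,-.147],.004,nm,verb=len(nm)==1);print("PL",nm,x.round(4),f.round(2))
E
```

```text
top 0 [207.6 186.9] [208.48 187.5 ]
top 1 [204.4 161.6] [205.47 162.35]
top 2 [190.1 189.3] [191.14 189.92]
SH ('top',) [0.5308 0.1558 0.1146] [ 0.06  0.08 -0.   -0.11 -0.06  0.03]
side 0 [226.2 173.4] None
side 1 [248.  164.9] None
side 2 [216.8 165.3] NoneTraceback (most recent call last):
  File "<stdin>", line 4, in <module>
  File "h.py", line 57, in holes_pose
    r_=least_squares(f,p0,x_scale=[.01,.01,.1]);return r_.x,f(r_.x)
    return func(*args, **kwargs)
    vector_fun = VectorFunction(
        fun_wrapped,
    ...<6 lines>...
        workers=workers
    )
    self._update_fun()
    ~~~~~~~~~~~~~~~~^^
    self.f = self.fun_wrapped(xp_copy(self.x))
             ~~~~~~~~~~~~~~~~^^^^^^^^^^^^^^^^^
    return np.atleast_1d(self.fun(x))
                         ~~~~~~~~^^^
    return self.f(x, *self.args, **self.kwargs)
           ~~~~~~^^^^^^^^^^^^^^^^^^^^^^^^^^^^^^
  File "h.py", line 56, in <lambda>
    f=lambda p:np.concatenate([proj(n,place(np.c_[TH,np.full(3,z)],*p))[i]-s for n,i,s in ob])
               ~~~~~~~~~~~~~~^^^^^^^^^^^^^^^^^^^^^^^^^^^^^^^^^^^^^^^^^^^^^^^^^^^^^^^^^^^^^^^^^
ValueError: need at least one array to concatenate
```

```bash
sed -i 's/\.15\*bg/.05*bg/' h.py; python3 - <<'E'
from h import *
ims={n:cv2.imread(f"pics/{n}6.png") for n in CAL};im0={n:cv2.imread(f"pics/{n}0.png") for n in CAL}
g=ims["side"].max(2);
uv=proj("side",place(np.c_[TH,np.full(3,.052)],.5308,.1558,.1146)).round().astype(int);print(uv)
for u,v in uv: print(g[v-4:v+6,u-6:u+7])
for nm in(("top",),("side",)):
    x,f=holes_pose(im0,[.6267,-.2837,-.147],.005,nm,verb=1);print("PL",nm,x.round(4),f.round(2))
E
```

```text
[[226 174]
 [248 166]
 [217 166]]
[[250 250 250 250 250 250 250 250 249 250 250 251 250]
 [250 250 250 250 250 250 250 250 250 251 250 251 250]
 [250 250 249 250 250 250 251 251 251 250 251 250 250]
 [250 250 250 251 250 248 247 246 250 250 250 250 250]
 [250 251 251 251 251 234 219 221 246 250 251 250 250]
 [251 250 250 251 250 242 228 232 248 250 250 250 251]
 [250 250 251 250 250 251 250 250 250 250 251 251 252]
 [251 250 250 250 250 251 250 250 251 251 252 252 248]
 [250 250 250 250 250 250 251 251 252 250 248 243 218]
 [251 250 250 250 251 252 252 248 242 220 207 180 167]]
[[249 249 249 248 248 248 249 248 249 249 249 250 250]
 [249 249 248 248 248 248 249 250 250 250 250 250 250]
 [249 249 249 249 250 248 248 249 251 250 250 249 249]
 [249 249 250 251 250 243 232 241 248 249 249 250 249]
 [250 250 250 250 250 234 217 227 248 250 250 249 250]
 [250 250 250 250 250 250 250 250 250 250 250 250 251]
 [250 250 250 250 250 250 250 251 250 251 250 252 250]
 [250 250 250 250 250 250 251 251 251 252 249 245 232]
 [250 250 250 250 250 251 252 246 247 244 219 192 174]
 [250 250 250 250 25
[... 258 characters left out ...]
249 250 250 250 247 225 214 229 248 250 250 250 249]
 [250 250 250 250 250 242 237 248 250 250 250 249 250]
 [250 250 250 250 250 249 250 250 250 249 250 250 250]
 [250 250 249 250 249 249 250 250 249 250 250 250 250]
 [250 249 249 250 249 249 250 250 250 250 250 250 250]
 [251 250 249 249 250 250 250 250 250 250 250 250 250]]
top 0 [336.7 161.3] [337.03 161.88]
top 1 [338.6 137.6] [338.93 138.13]
top 2 [320.2 159.3] [320.51 159.86]
PL ('top',) [ 0.6247 -0.2846 -0.1449] [-0.02 -0.03 -0.    0.03  0.03  0.  ]
side 0 [328.3 261.9] [328.33 262.52]
side 1 [356.3 254.2] [356.33 254.58]
side 2 [318.7 247.9] [318.56 248.36]
PL ('side',) [ 0.6255 -0.2851 -0.1422] [ 0.03 -0.06 -0.06  0.03  0.03  0.04]
```

step_arm:
  increments:
    - [[28, -2.7, 0], [0, 0, -0.065]]
    - [[28, -2.7, 0], [0, 0, -0.065]]
    - [[28, -2.7, 0], [0, 0, -0.065]]
    - [[28, -2.7, -20], [0, 0, -0.065]]
    - [[28, -2.7, -30], [0, 0, 0]]
    - [[28, -2.7, -40], [0, 0, 0]]
    - [[0, 0, 0], [0, 0, 0]]
    - [[0, 0, 0], [0, 0, 0]]
  fingers: 1

```text
time: 13.45
eef_pos: [0.6236, -0.2809, 0.0674]
tcp_rot: [0.754, 0.657, -0.001, -0.004]
contact_force: [-0.3, 0.1, 0.9]
opening: 1.0
finger_force: 0.0
```

```bash
cat >> h.py <<'E'
def tcp():
    s=readout.get_state();M=R.from_quat(s["tcp_rot"]).as_matrix()
    return s["eef_pos"],np.arctan2(M[1,1],M[0,1]),M[2].round(4)
E
python3 - <<'E'
from h import *
print(tcp())
E
```

```text
(array([ 0.62355377, -0.28094889,  0.06738421]), np.float64(-0.13822600788207864), array([ 0.0039, -0.0082, -1.    ]))
```

step_arm:
  increments:
    - [[1.5, -4, -20], [0, 0, -0.005]]
    - [[0, 0, -20], [0, 0, 0]]
    - [[0, 0, -10], [0, 0, 0]]
    - [[0, 0, 0], [0, 0, 0]]
    - [[0, 0, 0], [0, 0, 0]]
    - [[0, 0, 0], [0, 0, 0]]

```text
time: 13.95
eef_pos: [0.6268, -0.2883, 0.0257]
tcp_rot: [0.757, 0.654, 0.001, 0.002]
contact_force: [-0.7, -0.2, 0.5]
opening: 0.998
finger_force: 0.0
```

```bash
python3 - <<'E'
from h import *
print(tcp())
ims={"side":cams.read_camera("side")[...,::-1].copy()}
print(holes_pose(ims,[.6251,-.2848,-.143],.005,("side",)))
E
```

```text
(array([ 0.62676091, -0.2883336 ,  0.02565288]), np.float64(-0.14584568955572194), array([-0.0017,  0.0036, -1.    ]))
side 0 [328.1 262.4] [328.51 261.69]
side 1 [356.1 254.6] [356.36 254.87]
side 2 [318.4 248.4] [318.66 248.8 ]
(array([ 0.62590354, -0.28519656, -0.14822414]), array([-0.1151987 ,  0.6844569 ,  0.0383868 , -0.2182694 ,  0.08032127,
       -0.50861687]))
```

step_arm:
  increments:
    - [[-1, 2, -7], [0, 0, 0]]
    - [[0, 0, -6], [0, 0, 0]]
    - [[0, 0, 0], [0, 0, 0]]
    - [[0, 0, 0], [0, 0, 0]]
    - [[0, 0, 0], [0, 0, 0]]
    - [[0, 0, 0], [0, 0, 0]]

```text
time: 14.5
eef_pos: [0.6247, -0.2858, 0.0099]
tcp_rot: [0.757, 0.654, 0.0, 0.0]
contact_force: [0.2, 0.3, 0.3]
opening: 1.002
finger_force: 0.0
```

```bash
python3 -c "
from h import *
print(tcp())"
```

```text
(array([ 0.6247114 , -0.28581843,  0.00988322]), np.float64(-0.1460330954614515), array([-0.e+00,  1.e-04, -1.e+00]))
```

step_arm:
  increments:
    - [[0, 0, 1], [0, 0, 0]]
    - [[0, 0, 0], [0, 0, 0]]
    - [[0, 0, 0], [0, 0, 0]]
    - [[0, 0, 0], [0, 0, 0]]
    - [[0, 0, 0], [0, 0, 0]]
    - [[0, 0, 0], [0, 0, 0]]
    - [[0, 0, 0], [0, 0, 0]]
    - [[0, 0, 0], [0, 0, 0]]
  fingers: -1
  grip_force: 80

```text
time: 15.17
eef_pos: [0.6248, -0.2859, 0.0112]
tcp_rot: [0.757, 0.654, 0.0, 0.0]
contact_force: [0.6, -0.3, 2.3]
opening: 0.165
finger_force: 80.0
```

```bash
python3 - <<'E'
from h import *
print(tcp())
ims={"side":cams.read_camera("side")[...,::-1].copy()}
cv2.imwrite("pics/side7.png",ims["side"])
print(holes_pose(ims,[.6251,-.2848,-.143],.005,("side",)))
E
```

```text
(array([ 0.62484581, -0.28587748,  0.0112231 ]), np.float64(-0.14596465638806058), array([-3.e-04,  5.e-04, -1.e+00]))
side 0 [328.1 262.4] [328.4  261.68]
side 1 [356.1 254.6] [356.21 255.01]
side 2 [318.4 248.4] [318.41 248.87]
(array([ 0.62535814, -0.28518966, -0.1485645 ]), array([-0.18218033,  0.76134403,  0.02110795, -0.2838451 ,  0.16716995,
       -0.52003657]))
```

step_arm:
  increments:
    - [[0, 0, 5], [0, 0, 0]]
    - [[0, 0, 15], [0, 0, 0]]
    - [[0, 0, 25], [0, 0, 0]]
    - [[0, 0, 25], [0, 0, 0]]
    - [[0, 0, 25], [0, 0, 0]]
    - [[0, 0, 15], [0, 0, 0]]
    - [[-2, 10, 0], [0, 0, 0.01]]
    - [[-4, 18, 0], [0, 0, 0.015]]

```text
time: 15.88
eef_pos: [0.6192, -0.2589, 0.1225]
tcp_rot: [0.749, 0.663, 0.0, 0.002]
contact_force: [-0.1, -0.1, -3.1]
opening: 0.167
finger_force: 79.5
```

step_arm:
  increments:
    - [[-6, 28, 0], [0, 0, 0.017]]
    - [[-6, 28, 0], [0, 0, 0.017]]
    - [[-6, 28, 0], [0, 0, 0.017]]
    - [[-6, 28, 0], [0, 0, 0.017]]
    - [[-6, 28, 0], [0, 0, 0.017]]
    - [[-6, 28, 0], [0, 0, 0.017]]
    - [[-6, 28, 0], [0, 0, 0.017]]
    - [[-6, 28, 0], [0, 0, 0.017]]

```text
time: 16.55
eef_pos: [0.5685, -0.0315, 0.1191]
tcp_rot: [0.701, 0.713, -0.001, -0.002]
contact_force: [-0.6, 1.2, -1.8]
opening: 0.167
finger_force: 79.5
```

step_arm:
  increments:
    - [[-6, 28, 0], [0, 0, 0.017]]
    - [[-6, 28, 0], [0, 0, 0.017]]
    - [[-6, 28, 0], [0, 0, 0.017]]
    - [[-6, 28, 0], [0, 0, 0.017]]
    - [[-6, 28, 0], [0, 0, 0.017]]
    - [[-5, 22, 0], [0, 0, 0.012]]
    - [[-3, 14, 0], [0, 0, 0]]
    - [[0, 0, 0], [0, 0, 0]]

```text
time: 17.22
eef_pos: [0.5299, 0.1451, 0.119]
tcp_rot: [0.665, 0.747, -0.001, -0.002]
contact_force: [0.5, -0.1, -2.1]
opening: 0.172
finger_force: 79.5
```

step_arm:
  increments:
    - [[0, 0, 0], [0, 0, 0]]
    - [[0, 0, 0], [0, 0, 0]]
    - [[0, 0, 0], [0, 0, 0]]

```text
time: 17.47
eef_pos: [0.5324, 0.1415, 0.1204]
tcp_rot: [0.667, 0.745, -0.0, -0.0]
contact_force: [-0.1, -0.5, -1.4]
opening: 0.167
finger_force: 79.5
```

```bash
python3 -c "
from h import *
print(tcp())"
```

```text
(array([0.53241147, 0.14149561, 0.12035562]), np.float64(0.11115293047061361), array([-2.e-04, -9.e-04, -1.e+00]))
```

Next I go to (0.531, 0.1548, 0.0782) with yaw 0.1125.

step_arm:
  increments:
    - [[-1.4, 7, -6], [0, 0, 0.001]]
    - [[0, 6.3, -12], [0, 0, 0]]
    - [[0, 0, -12], [0, 0, 0]]
    - [[0, 0, -8], [0, 0, 0]]
    - [[0, 0, -4], [0, 0, 0]]
    - [[0, 0, 0], [0, 0, 0]]
    - [[0, 0, 0], [0, 0, 0]]
    - [[0, 0, 0], [0, 0, 0]]

```text
time: 18.13
eef_pos: [0.5317, 0.1555, 0.0792]
tcp_rot: [0.666, 0.746, 0.0, 0.0]
contact_force: [1.3, -0.1, -1.6]
opening: 0.167
finger_force: 79.5
```

```bash
python3 - <<'E'
from h import *
P=tcp();print(P)
im={n:cams.read_camera(n)[...,::-1].copy() for n in CAL}
for n in im: cv2.imwrite(f"pics/{n}8.png",im[n])
a=cv2.resize(im["side"][130:200,190:290],None,fx=5,fy=5,interpolation=2)
b=cv2.resize(im["top"][140:210,170:230],None,fx=5,fy=5,interpolation=2)
cv2.imwrite("pics/v8.png",np.hstack([a,b]))
for n in CAL:
    print(n,"holes",proj(n,place(np.c_[TH,np.full(3,.073)],.531,.1558,.1146)).round(1).tolist())
    print("threads",proj(n,place(np.c_[TH,np.full(3,.052)],.5308,.1558,.1146)).round(1).tolist())
E
```

```text
(array([0.5316858 , 0.15549846, 0.07921634]), np.float64(0.11285312610105788), array([-0.e+00,  8.e-04, -1.e+00]))
top holes [[207.9, 186.4], [204.7, 160.6], [190.1, 188.8]]
threads [[208.5, 187.6], [205.5, 162.2], [191.1, 189.9]]
side holes [[225.8, 168.6], [247.9, 160.2], [216.4, 160.5]]
threads [[226.0, 174.1], [247.9, 165.6], [216.6, 165.9]]
```

View pics/v8.png

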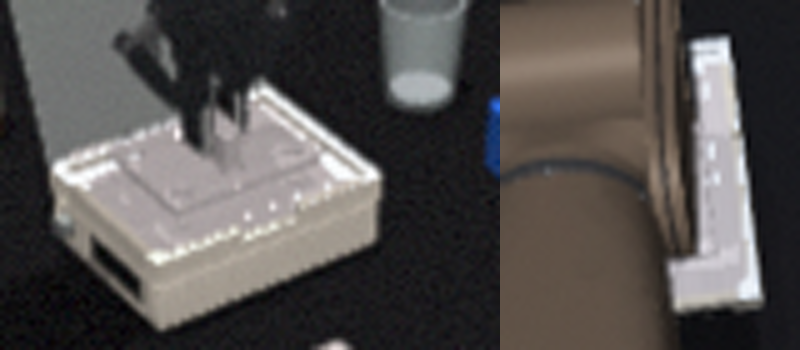

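The plate is over the deck and clear of the rim. The holes are at side ≈ (226,168.6), (217,161) and (248,160.6), matching the predictions. I trim, then measure at subpixel level.

step_arm:
  increments:
    - [[-0.6, -0.7, -1], [0, 0, 0]]
    - [[0, 0, 0], [0, 0, 0]]
    - [[0, 0, 0], [0, 0, 0]]
    - [[0, 0, 0], [0, 0, 0]]
    - [[0, 0, 0], [0, 0, 0]]
    - [[0, 0, 0], [0, 0, 0]]

```text
time: 18.73
eef_pos: [0.5306, 0.1549, 0.0779]
tcp_rot: [0.666, 0.746, -0.0, 0.0]
contact_force: [0.6, 0.3, -1.9]
opening: 0.167
finger_force: 79.5
```

```bash
sed -i 's/\.05\*bg/.03*bg/' h.py; python3 - <<'E'
from h import *
print(tcp())
# averaged side frames
im={"side":np.mean([cams.read_camera("side")[...,::-1] for _ in range(6)],0).astype(np.float32)}
print(tcp()[0])
o={"side":cv2.imread("pics/side6.png")}
print("thread",holes_pose(o,[.5308,.1558,.1146],.052,("side",)))
print("held",holes_pose(im,[.531,.1558,.1146],.072,("side",)))
o={"side":cv2.imread("pics/side7.png")}
g=im["side"].max(2).astype(int)
for u,v in((226,169),(248,160),(216,160)): print(g[v-4:v+5,u-5:u+6])
E
```

```text
(array([0.53062511, 0.15487615, 0.07790409]), np.float64(0.11306479518026302), array([-0., -0., -1.]))
[0.5306214  0.15485857 0.07784916]
side 0 [226.  174.1] [226.29 174.32]
side 1 [247.9 165.6] [248.14 165.8 ]
side 2 [216.6 165.9] [216.93 166.09]
thread (array([0.53115656, 0.15437724, 0.11460028]), array([-0.01833934, -0.02044607,  0.03832418, -0.01025831, -0.0194556 ,
        0.02856189]))
side 0 [225.8 168.8] [228.45 170.29]
side 1 [247.9 160.4] [243.45 157.21]
side 2 [216.4 160.7] [213.59 162.59]
held (array([0.52296306, 0.16000419, 0.43048206]), array([-0.58102797, -0.81338745,  0.59169165,  0.86951249]))
[[167 168 168 168 169 171 169 170 170 170 169]
 [169 171 170 171 170 169 168 168 168 168 167]
 [170 171 170 169 168 170 168 168 168 168 168]
 [168 176 172 168 165 168 159 165 169 172 172]
 [158 178 181 162 161 159 147 163 171 171 170]
 [138 150 177 181 179 173 165 170 168 161 158]
 [154 140 153 181 188 178 166 160 156 154 157]
 [167 160 144 155 167 166 157 158 164 164 170]
 [169 169 163 153 152 160 163 168 171 171 171]]
[[161 160 161 169 208 240 237 216 177 198 238]
 [162 163 162 162 170 208 236 238 218 175 184]
 [164 166 166 164 169 174 179 195 232 207 184]
 [166 165 170 167 180 180 176 182 191 190 215]
 [164 172 180 166 171 165 161 180 188 186 194]
 [165 180 185 167 166 170 164 177 182 184 188]
 [165 180 182 187 186 184 184 180 167 162 165]
 [167 169 172 184 183 174 166 156 157 163 170]
 [168 167 165 165 163 155 154 160 174 185 188]]
[[115 113 115 114 114 138 192 214 193 233 218]
 [124 130 145 157 173 197 240 236 211 184 172]
 [173 184 206 224 237 215 197 180 171 166 166]
 [229 222 219 216 185 176 170 165 166 166 166]
 [217 178 171 164 160 176 171 161 165 167 167]
 [152 147 157 148 162 191 173 153 164 169 170]
 [195 161 147 159 188 209 183 170 169 170 169]
 [245 204 148 143 178 192 184 176 171 170 168]
 [210 188 161 140 151 177 185 184 171 168 169]]
```

step_arm:
  increments:
    - [[0.4, -0.8, 0.3], [0, 0, 0]]
    - [[0, 0, 0], [0, 0, 0]]
    - [[0, 0, 0], [0, 0, 0]]
    - [[0, 0, 0], [0, 0, 0]]
    - [[0, 0, 0], [0, 0, 0]]
    - [[0, 0, 0], [0, 0, 0]]

```text
time: 19.53
eef_pos: [0.531, 0.1541, 0.0781]
tcp_rot: [0.666, 0.746, -0.0, -0.0]
contact_force: [0.5, 0.0, -2.1]
opening: 0.169
finger_force: 79.5
```

```bash
python3 - <<'E'
from h import *
print(tcp())
g=np.mean([cams.read_camera("side").max(2) for _ in range(6)],0).astype(np.float32)
L=np.r_[[[x,-.042,.070] for x in np.linspace(-.052,.045,60)],[[-.055,y,.070] for y in np.linspace(-.04,.03,50)]]
def f(p):
    uv=proj("side",place(L,p[0],p[1],.1146)).astype(np.float32)
    return cv2.remap(g,uv[:,0],uv[:,1],cv2.INTER_CUBIC).mean()
r=min(((f((x,y)),x,y) for x in np.arange(.524,.539,.0005) for y in np.arange(.147,.162,.0005)))
print(np.round(r,4),f((.531,.155)))
E
```

```text
(array([0.53101541, 0.15407169, 0.07814806]), np.float64(0.1130404947082226), array([-0.e+00, -1.e-04, -1.e+00]))
[149.7403   0.531    0.1545] 149.86385
```

In the side view the plate is at (0.5310, 0.1545) and the threads at (0.5312, 0.1544). It is level, still, and 15 mm above the deck, so I hand in.

```bash
python3 -c "
from plant import sign_off
print(sign_off())"
```

```text
the job is handed in; nothing more can be done
None
```

I handed the job in after about 20 s of robot time: the cover is levered open past upright, the spatula lies on the bench clear of the shaker, and the three-hole plate is held level about 15 mm above the deck, centred over the threads to within about 1 mm by the camera fits.

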